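# Clamp the dabbas in the lunch warmer and key in the programme

### The job

Stand every small steel dabba on the counter upright in the warmer's channel, opening the orange jaw first if there is not room, then slide the jaw gently up until the whole row is pressed snug between jaw and stop, and leave it so. Only then key in the programme, one key at a time, each pressed fully and let up again: white, blue, yellow, green; never the red one. Leave the pot, ramekin and loose pot knob where they are.

Things in the scene. Friction and masses are not known exactly. Their poses are not given: they have to be found in the camera images.
- dock: Lunch warmer: fixed white slab 170 x 400 x 25 mm; origin at the centre of its underside, y along its length, x across, away from the robot. At x +40 mm a 64 mm wide channel runs along y between steel rails 10 mm high; its floor is the slab's top, 25 mm up. The stop closes its +y end, the jaw comes from -y. Five keys in a row along y at x -45 mm, 52 mm apart, in an order that varies by start.
- stop: Fixed steel end wall across the channel's +y end, 64 mm wide, 45 mm tall; origin at the foot of its inner face (looking to -y), on the channel floor at dock (40, 185, 25) mm; axes as the dock.
- jaw (a joint): Jaw's travel along the dock's +y towards the stop, m: 0 fully open, 0.200 at most; starts between 0 and 0.09. Its track rubs with about 3 N and it stays where it is left. Clear space from jaw to stop = 0.330 - value.
- jaw_face (a point): Middle of the foot of the face of the jaw's steel plate. The plate is 60 mm wide across the channel, 12 mm thick, its top 45.5 mm above the channel floor. The face looks to +y; this point lies at dock (40, -145 + jaw value, 25) mm. Axes as the dock.
- jaw_grip (a point): Point to grip on the jaw's orange fin: upright, 14 mm thick (dock x), 34 mm long (dock y), behind the plate (-y side), its middle 27 mm behind the jaw face. This point is 29 mm behind the face and 15 mm below the fin's top, which is 84 mm above the counter. The plate's top is at 70.5 mm.
- key_white (a joint): Travel of the white key (wake), m: 0 up, 0.006 fully down; it springs back. About 1.5 N to start it moving, 5 N fully down; it counts as pressed past 0.004.
- key_white_top (a point): Centre of the top of the white key: round cap 26 mm across in a grey collar 42 mm across. The cap's top is 47 mm above the counter when up, 10 mm above its collar.
- key_blue (a joint): Travel of the blue key (lunch mode), m: 0 up, 0.006 fully down; it springs back. About 1.5 N to start it moving, 5 N fully down; it counts as pressed past 0.004.
- key_blue_top (a point): Centre of the top of the blue key: round cap 26 mm across in a grey collar 42 mm across. The cap's top is 47 mm above the counter when up, 10 mm above its collar.
- key_yellow (a joint): Travel of the yellow key (heat level), m: 0 up, 0.006 fully down; it springs back. About 1.5 N to start it moving, 5 N fully down; it counts as pressed past 0.004.
- key_yellow_top (a point): Centre of the top of the yellow key: round cap 26 mm across in a grey collar 42 mm across. The cap's top is 47 mm above the counter when up, 10 mm above its collar.
- key_green (a joint): Travel of the green key (start), m: 0 up, 0.006 fully down; it springs back. About 1.5 N to start it moving, 5 N fully down; it counts as pressed past 0.004.
- key_green_top (a point): Centre of the top of the green key: round cap 26 mm across in a grey collar 42 mm across. The cap's top is 47 mm above the counter when up, 10 mm above its collar.
- key_red (a joint): Travel of the red key (cancel), m: 0 up, 0.006 fully down; it springs back. About 1.5 N to start it moving, 5 N fully down; it counts as pressed past 0.004.
- key_red_top (a point): Centre of the top of the red key: round cap 26 mm across in a grey collar 42 mm across. The cap's top is 47 mm above the counter when up, 10 mm above its collar.
- dabba_a: Small round steel lunch container (dabba), 54 mm across, 50 mm tall to the flat lid, with a black knob 20 mm across and 18 mm tall on the middle of the lid (68 mm in all); 0.10 to 0.20 kg, lid clipped shut. Origin at the centre of its underside, z up. Three to five of the five are present.
- dabba_b: Small round steel lunch container (dabba), 54 mm across, 50 mm tall to the flat lid, with a black knob 20 mm across and 18 mm tall on the middle of the lid (68 mm in all); 0.10 to 0.20 kg, lid clipped shut. Origin at the centre of its underside, z up. Three to five of the five are present.
- dabba_c: Small round steel lunch container (dabba), 54 mm across, 50 mm tall to the flat lid, with a black knob 20 mm across and 18 mm tall on the middle of the lid (68 mm in all); 0.10 to 0.20 kg, lid clipped shut. Origin at the centre of its underside, z up. Three to five of the five are present.
- dabba_d: Small round steel lunch container (dabba), 54 mm across, 50 mm tall to the flat lid, with a black knob 20 mm across and 18 mm tall on the middle of the lid (68 mm in all); 0.10 to 0.20 kg, lid clipped shut. Origin at the centre of its underside, z up. Three to five of the five are present.
- dabba_e: Small round steel lunch container (dabba), 54 mm across, 50 mm tall to the flat lid, with a black knob 20 mm across and 18 mm tall on the middle of the lid (68 mm in all); 0.10 to 0.20 kg, lid clipped shut. Origin at the centre of its underside, z up. Three to five of the five are present.
- pot: Bystander: white enamel pot, 140 mm across plus two black side handles, 100 mm tall; origin at the centre of its underside.
- ramekin: Bystander: small glass ramekin, 72 mm across, 42 mm tall; origin at the centre of its underside.
- pot_knob: Bystander: loose black silicone pot-lid knob, 38 mm across, 29 mm tall; origin at the centre of its underside.

How it is judged:
On the way, in this order (a step that is already met when the one before it is completed fails the run):
1. every dabba stands in the channel and the jaw presses the row against the stop (over 2 N felt at the jaw and at the stop) (x of dabba_a in the frame of dock between 0.031 and 0.049 m and z of dabba_a in the frame of dock between 0.021 and 0.03 m and y of each of dabba_a, dabba_b, dabba_c, dabba_d, dabba_e in the frame of jaw_face above 0.022 m and y of each of dabba_a, dabba_b, dabba_c, dabba_d, dabba_e in the frame of stop below -0.022 m and angle between each of dabba_a, dabba_b, dabba_c, dabba_d, dabba_e's own z axis and vertical below 0.12 rad and x of dabba_b in the frame of dock between 0.031 and 0.049 m and z of dabba_b in the frame of dock between 0.021 and 0.03 m and x of dabba_c in the frame of dock between 0.031 and 0.049 m and z of dabba_c in the frame of dock between 0.021 and 0.03 m and x of dabba_d in the frame of dock between 0.031 and 0.049 m and z of dabba_d in the frame of dock between 0.021 and 0.03 m and x of dabba_e in the frame of dock between 0.031 and 0.049 m and z of dabba_e in the frame of dock between 0.021 and 0.03 m and (contact force between jaw and dabba_a above 2 N or contact force between jaw and dabba_b above 2 N or contact force between jaw and dabba_c above 2 N or contact force between jaw and dabba_d above 2 N or contact force between jaw and dabba_e above 2 N) and (contact force between stop and dabba_a above 2 N or contact force between stop and dabba_b above 2 N or contact force between stop and dabba_c above 2 N or contact force between stop and dabba_d above 2 N or contact force between stop and dabba_e above 2 N)), for 0.2 s.
2. the white key is pressed at least 4 mm, the others up (value of joint key_white above 0.004 m and value of joint each of key_blue, key_yellow, key_green, key_red below 0.002 m), for 0.1 s.
3. the blue key is pressed at least 4 mm, the others up (value of joint key_blue above 0.004 m and value of joint each of key_white, key_yellow, key_green, key_red below 0.002 m), for 0.1 s.
4. the yellow key is pressed at least 4 mm, the others up (value of joint key_yellow above 0.004 m and value of joint each of key_white, key_blue, key_green, key_red below 0.002 m), for 0.1 s.
5. the green key is pressed at least 4 mm, the others up (value of joint key_green above 0.004 m and value of joint each of key_white, key_blue, key_yellow, key_red below 0.002 m), for 0.1 s.
At the end, for the whole second after the job is handed in: Every dabba present stands upright (within 0.12 rad) on the channel floor, centred across the channel within 9 mm, between jaw and stop; a dabba is within 5 mm of the jaw face and one within 5 mm of the stop; all at rest, all keys up (under 2 mm) (x of dabba_a in the frame of dock between 0.031 and 0.049 m and z of dabba_a in the frame of dock between 0.021 and 0.03 m and y of each of dabba_a, dabba_b, dabba_c, dabba_d, dabba_e in the frame of jaw_face above 0.022 m and y of each of dabba_a, dabba_b, dabba_c, dabba_d, dabba_e in the frame of stop below -0.022 m and angle between each of dabba_a, dabba_b, dabba_c, dabba_d, dabba_e's own z axis and vertical below 0.12 rad and x of dabba_b in the frame of dock between 0.031 and 0.049 m and z of dabba_b in the frame of dock between 0.021 and 0.03 m and x of dabba_c in the frame of dock between 0.031 and 0.049 m and z of dabba_c in the frame of dock between 0.021 and 0.03 m and x of dabba_d in the frame of dock between 0.031 and 0.049 m and z of dabba_d in the frame of dock between 0.021 and 0.03 m and x of dabba_e in the frame of dock between 0.031 and 0.049 m and z of dabba_e in the frame of dock between 0.021 and 0.03 m and y of any of dabba_a, dabba_b, dabba_c, dabba_d, dabba_e in the frame of jaw_face below 0.032 m and y of any of dabba_a, dabba_b, dabba_c, dabba_d, dabba_e in the frame of stop above -0.032 m and linear speed of each of dabba_a, dabba_b, dabba_c, dabba_d, dabba_e below 0.02 m/s and value of joint each of key_white, key_blue, key_yellow, key_green, key_red below 0.002 m); the robot touches nothing.
It fails at once if the red cancel key is pressed (value of joint key_red above 0.003 m).
It fails at once if two keys are down together (value of joint each of key_white, key_blue above 0.003 m or value of joint each of key_white, key_yellow above 0.003 m or value of joint each of key_white, key_green above 0.003 m or value of joint each of key_white, key_red above 0.003 m or value of joint each of key_blue, key_yellow above 0.003 m or value of joint each of key_blue, key_green above 0.003 m or value of joint each of key_blue, key_red above 0.003 m or value of joint each of key_yellow, key_green above 0.003 m or value of joint each of key_yellow, key_red above 0.003 m or value of joint each of key_green, key_red above 0.003 m).
It fails at once if a key is pressed while the jaw still stands open (less than 40 mm along its track) (value of joint jaw below 0.04 m and value of joint any of key_white, key_blue, key_yellow, key_green, key_red above 0.003 m).
It fails at once if the jaw crushes a dabba with more than 60 N (contact force between jaw and dabba_a above 60 N or contact force between jaw and dabba_b above 60 N or contact force between jaw and dabba_c above 60 N or contact force between jaw and dabba_d above 60 N or contact force between jaw and dabba_e above 60 N).
It fails at once if a bystander (pot, ramekin, loose pot knob) is shifted more than 30 mm (distance of any of pot, ramekin, pot_knob from where it was at the start of the episode above 0.03 m).
Of dabba_a, dabba_b, dabba_c, dabba_d, dabba_e only 3 to 5 are there at a start; the rules pass over those that are not, and their reading is None.
At some moment in a run one of dabba_a, dabba_b, dabba_c, dabba_d, dabba_e may be knocked a few centimetres aside while the robot is not near it.
It also fails if it takes over 210 s, if anything falls off the work surface, if the arm or the gripper's body presses on something with over 40 N, if the wrist force passes 120 N, or if a joint passes its speed limit or range.

### The arm

A 7-joint arm with a two-finger parallel gripper is mounted at the origin on the work surface. World frame = base frame: x ahead of the robot, y to its left, z up, the work surface at z = 0. Lengths are in m, angles in rad, forces in N, time in s.
With the tool pointing down it reaches from about 0.35 to 0.9 m from the base axis. Payload 19.9 kg.
Tool frame: the origin (TCP) lies between the finger pads; the fingertips stand 14 mm ahead of it and the grasp point (between the pads) lies 5 mm behind it; z points along the fingers, y is the line along which they close (so a half turn about z gives the same grasp; the last joint's range is limited). The gripper opens to 94 mm and grips with 3 to 60 N. Pads are 16 mm wide; open, the fingers measure 119 mm over their backs; the gripper's body (75 mm by 177 mm) begins 78 mm behind the grasp point.
Start: joints at [1.282, 0.417, -0.01, 1.614, 0.005, 1.111, -0.053], TCP at [0.153, -0.606, 0.219] pointing down, gripper open.
Joint ranges: [-2.81, 2.81], [-0.39, 2.02], [-1.27, 1.25], [0.06, 2.57], [-1.19, 4.33], [0.19, 2], [-2.82, 2.82]. Speed limits (rad/s): [1.89, 1.89, 2.39, 2.39, 3.01, 3.01, 3.01].

### API

Orientations are given as [roll, pitch, yaw] about the fixed x, y, z axes, in that order (R = Rz(yaw) Ry(pitch) Rx(roll)).
In Python, from workcell import bot gives the robot as it stands.
- The arm moves only by the tool jog_arm, never from a script. Its argument "rows" is one flat list of numbers, 7 for each row, row after row: the shift along the tool's x, y, z in units of 0.15 m (1.0 is 0.15 m), then the turn, a rotation vector about the tool's x, y, z in units of pi/2 rad (1.0 is pi/2 rad), then the closure, from 0 (fully open) to 1 (shut). A call has 1 to 10 rows; each row is the pose to reach, as a shift and turn from the pose commanded when the call began, along the tool's axes at that moment; what a row does not reach only later rows make up. A row lasts 1/10 s, in which the tool goes at most 50 mm and 8.59 degrees, less where a joint would pass 70% of its speed; a pose out of reach is approached as far as the arm can. A call with a number of a shift or a turn outside -1 to 1 is refused whole. A call with a gripper value outside its range is refused whole. The fingers move at their own pace and stop on an object; the grip force is fixed at half the most. Time passes only in rows, so rows that repeat a pose let the fingers close. It gives the time, the measured TCP pose, the force, the opening and the grip force at its end, in the units of the state.
- bot.get_state(): the state, without advancing time (a new reading comes with each control period).
- bot.read_camera(name): name is "side" or "top" or "wrist"; returns the picture (480x640x3 uint8, red, green, blue); there is no depth.
- bot.camera_params(name): a dict with "mtx" (3x3 intrinsics, pixels), "R" (3x3) and "t" (3): a world point X has camera coordinates R X + t; the wrist camera has in their place "tool_from_camera" (4x4, takes a point from camera to tool coordinates, whose origin is the TCP and whose axes are the flange's). Camera axes: x right, y down, z forward; pixel columns grow to the right and rows downward; lengths in m; the calibration is good to about 2 mm. A picture is of the moment at which its call begins: read the wrist's pose just before it. camera_params takes no time and is no camera call.
- bot.close_job(): hands the job in; it is judged then, once.
Trained networks look in the newest picture that a camera, given by its name, has taken for a name from the list of things; names that differ only in an ending like _2 or _b are one class to them, and where a whole thing is asked for, a point or a joint stands for the part that bears it (a point fixed in the world has none). Each returns a list of dicts, best first, with "confidence" (0 to 1); they miss things now and then, are a little off and sometimes report something else, mostly with a low value. They report only what shows in the picture. A call takes as long as a camera call.
- bot.recognise(camera, thing): "position" ([x, y, z] in m, in world coordinates, good to about 4 mm: the middle of the surface that is visible of it).
The state is a dict: "clock": time; "joints": joint angles; "joint_vel": joint speeds; "tau": joint torques, N m; "tool_pos": TCP position; "tcp_rot": TCP orientation; "ft_force": force on the tool from outside, world axes, zero at the start; "moment": the same for the moment, N m; "grip_width": finger opening in m; "gripper_force": force on a finger pad.
Only numpy, scipy, OpenCV 4.12 (cv2) and the standard library are available. Lean on these libraries where they do the work, as an engineer would, in place of code of your own. Each camera call takes 0.05 s, during which the arm holds its last target. There are 200 camera calls.

## Working session

There is one attempt and no reset: what is moved stays moved. The work goes in short steps, Python scripts to look and compute and a tool call to move; the robot and the scene stay as the last step left them, time stands still between calls to the robot, and variables do not carry over. Pictures are saved under pics/ and viewed, at most 14 in all, crops included, and the job is handed in when it is done.

Besides the shell and the picture viewer there is one more tool, called as name(argument=value, ...) on one line, values as JSON. jog_arm: Moves the arm, as the interface text tells. Shifts and turns lie within -1 to 1; 1 stands for 0.15 m of shift or pi/2 rad of turn. Its arguments: {"type":"object","properties":{"rows":{"type":"array","items":{"type":"number"}}},"required":["rows"]}

```bash
mkdir -p pics; cat > a.py <<'E'
from workcell import bot
import cv2,numpy as np
for c in ["top","side"]:
    im=bot.read_camera(c); cv2.imwrite(f"pics/{c}0.png",im[:,:,::-1])
    p=bot.camera_params(c); print(c,np.round(p["mtx"],1).tolist(),np.round(p["R"],3).tolist(),np.round(p["t"],3).tolist())
for t in ["dabba_a","dock","jaw_grip","stop","key_white","key_blue","key_yellow","key_green","key_red","pot","ramekin","pot_knob"]:
    for r in bot.recognise("top",t)[:6]: print(t,np.round(r["position"],3).tolist(),round(r["confidence"],2))
s=bot.get_state(); print({k:np.round(v,3).tolist() for k,v in s.items()})
E
python3 a.py
```

```text
top [[602.7, 0.0, 322.8], [0.0, 602.7, 245.1], [0.0, 0.0, 1.0]] [[-0.02, -1.0, -0.016], [-0.992, 0.022, -0.123], [0.123, 0.013, -0.992]] [-0.014, 0.585, 1.149]
side [[477.7, 0.0, 324.5], [0.0, 477.7, 244.1], [0.0, 0.0, 1.0]] [[-0.756, -0.654, -0.024], [-0.365, 0.452, -0.814], [0.543, -0.606, -0.581]] [0.402, 0.294, 0.63]
dabba_a [0.457, -0.169, 0.054] 0.79
dabba_a [0.579, -0.336, 0.047] 0.76
dabba_a [0.562, -0.214, 0.051] 0.59
dock [0.572, 0.116, 0.024] 0.89
dock [0.517, 0.169, 0.045] 0.48
jaw_grip [0.606, 0.053, 0.071] 0.67
jaw_grip [0.797, -0.04, 0.015] 0.52
jaw_grip [0.522, 0.223, 0.049] 0.22
stop [0.6, 0.307, 0.073] 0.72
stop [0.521, 0.072, 0.045] 0.24
key_white [0.523, 0.014, 0.049] 0.69
key_blue [0.581, -0.33, 0.048] 0.65
key_blue [0.517, 0.169, 0.045] 0.47
key_blue [0.521, 0.067, 0.047] 0.16
key_yellow [0.512, 0.119, 0.046] 0.49
key_green [0.52, 0.121, 0.043] 0.66
key_green [0.518, 0.222, 0.048] 0.61
key_red [0.523, 0.07, 0.044] 0.62
pot [0.8, -0.038, 0.014] 0.63
pot [0.601, 0.308, 0.076] 0.5
pot [0.575, 0.116, 0.028] 0.21
ramekin [0.322, 0.217, 0.007] 0.8
pot_knob [0.395, 0.042, 0.029] 0.61
{'clock': 0.7, 'joints': [1.282, 0.417, -0.01, 1.614, 0.005, 1.111, -0.053], 'joint_vel': [0.002, 0.001, -0.0, -0.001, 0.0, -0.002, 0.0], 'tau': [-0.001, -85.088, 0.637, -42.623, -0.049, 0.014, 0.0], 'tool_pos': [0.153, -0.606, 0.219], 'tcp_rot': [3.142, 0.0, 0.247], 'ft_force': [0.324, -0.011, 0.51], 'moment': [-0.071, -0.012, 0.082], 'gripper_force': 0.0, 'grip_width': 0.094}
```

View pics/top0.png

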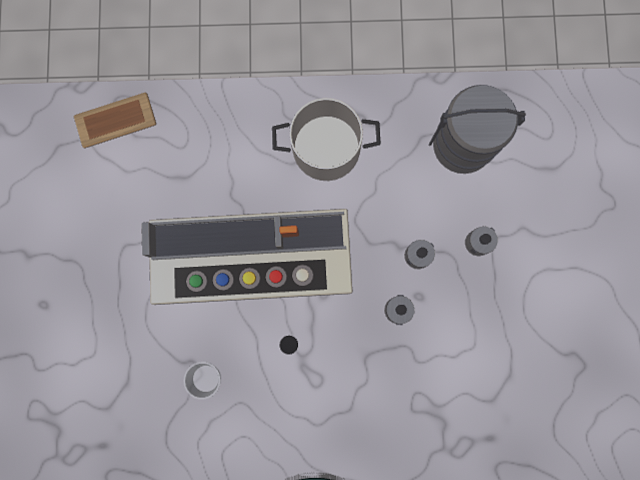

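View pics/side0.png

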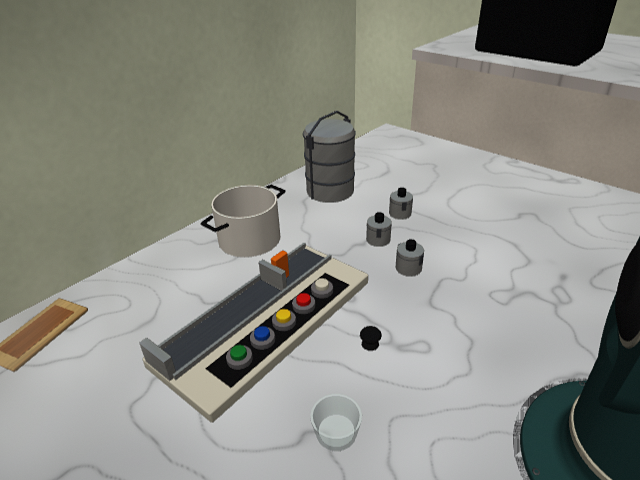

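Upright dabbas: three, with knobs near (423,252), (486,239) and (401,310) in the top image. Keys run, from the stop end: green (196,281), blue (222,280), yellow (249,278), red (276,277), white (303,275). The jaw plate is near x=277 px and the stop is at x≈147 px. The tiffin at (480,120) is just background. Next I'll refine the geometry.

```bash
cat > h.py <<'E'
from workcell import bot
import cv2,numpy as np
def bp(cam,u,v,z):
    p=bot.camera_params(cam);K,R,t=map(np.array,(p["mtx"],p["R"],p["t"]))
    d=R.T@np.linalg.solve(K,[u,v,1.]);c=-R.T@t
    return c+d*(z-c[2])/d[2]
def proj(cam,X):
    p=bot.camera_params(cam);K,R,t=map(np.array,(p["mtx"],p["R"],p["t"]))
    q=K@(R@np.array(X)+t);return q[:2]/q[2]
def blob(mask,u,v,r=14):
    m=np.zeros_like(mask);y0,x0=max(0,v-r),max(0,u-r);m[y0:v+r,x0:u+r]=mask[y0:v+r,x0:u+r]
    ys,xs=np.nonzero(m);return xs.mean(),ys.mean(),len(xs)
E
cat > b.py <<'E'
from h import *
im=cv2.imread("pics/top0.png");hsv=cv2.cvtColor(im,cv2.COLOR_BGR2HSV)
H,S,V=[hsv[...,i].astype(int) for i in range(3)]
K={}
for n,(u,v) in dict(green=(196,281),blue=(222,280),yellow=(249,278),red=(276,277),white=(303,275)).items():
    m=(S>110)&(V>60) if n!="white" else (V>175)
    b=blob(m,u,v,12);K[n]=bp("top",b[0],b[1],.047);print(n,np.round(b,1),K[n].round(4))
P=np.array([K[n][:2] for n in ("white","red","yellow","blue","green")])
k=np.arange(-2,3)*.052;sl=(P*k[:,None]).sum(0)/(k@k);print("slope",sl)
yaw=np.arctan2(-sl[0],sl[1]);c=P.mean(0);ex=np.array([np.cos(yaw),np.sin(yaw)]);ey=np.array([-np.sin(yaw),np.cos(yaw)])
O=c+.045*ex;print("dock",O,yaw)
D=lambda x,y:O+x*ex+y*ey
for x,y,z in [(-85,-200,25),(85,-200,25),(85,200,25),(-85,200,25),(40,185,70)]: 
    q=proj("top",[*D(x/1e3,y/1e3),z/1e3]);print((x,y,z),q.round(1));cv2.circle(im,tuple(int(round(a)) for a in q),2,(0,0,255),-1)
b=blob((S>150)&(H<15)&(V>80),288,230,14);f=bp("top",b[0],b[1],.084);print("fin",b,f, "dock xy",(f[:2]-O)@ex,(f[:2]-O)@ey)
for v in (0,.01,.02,.03,.04,.05,.06,.07,.08,.09):
    print(v,[proj("top",[*D(.04+s,-.145+v),.0705]).round(0).tolist() for s in (-.03,.03)])
for u,v in [(423,252),(486,239),(401,310)]:
    b=blob(V<50,u,v,9);q=bp("top",b[0],b[1],.06);print("knob",np.round(b,1),q.round(4))
print("chan centre ys",[D(.04,y).round(4).tolist() for y in (.158,.104,.05,-.145)])
cv2.imwrite("pics/t1.png",cv2.resize(im[190:340,130:530],None,fx=2,fy=2,interpolation=cv2.INTER_CUBIC))
E
python3 b.py
```

```text
green [195.5 280.5 115. ] [0.5193 0.2218 0.047 ]
blue [222.1 279.2 128. ] [0.5208 0.1701 0.047 ]
yellow [248.8 277.6 131. ] [0.5227 0.1181 0.047 ]
red [275.3 276.  132. ] [0.5247 0.0667 0.047 ]
white [301.9 274.4  96. ] [0.5268 0.0152 0.047 ]
slope [-0.03610954  0.99348281]
dock [0.56785122 0.12002028] 0.036330426862551835
(-85, -200, 25) [352.6 292.8]
(85, -200, 25) [347.3 207.7]
(85, 200, 25) [148.  219.4]
(-85, 200, 25) [149.8 304.4]
(40, 185, 70) [149.2 238.1]
fin (np.float64(288.1478260869565), np.float64(229.28695652173914), 115) [0.61011615 0.03800887 0.084     ] dock xy 0.03925818477657665 -0.0834924589575783
0 [[322.0, 244.0], [320.0, 213.0]]
0.01 [[316.0, 244.0], [315.0, 213.0]]
0.02 [[311.0, 244.0], [309.0, 213.0]]
0.03 [[306.0, 245.0], [304.0, 214.0]]
0.04 [[301.0, 245.0], [299.0, 214.0]]
0.05 [[295.0, 245.0], [294.0, 214.0]]
0.06 [[290.0, 245.0], [289.0, 214.0]]
0.07 [[285.0, 246.0], [283.0, 215.0]]
0.08 [[280.0, 246.0], [278.0, 215.0]]
0.09 [[275.0, 246.0], [273.0, 215.0]]
knob [425. 249.   2.] [ 0.5696 -0.2227  0.06  ]
knob [485.6 238.2   5. ] [ 0.5879 -0.3396  0.06  ]
knob [401.8 307.6  10. ] [ 0.4587 -0.1742  0.06  ]
chan centre ys [[0.6021, 0.2794], [0.604, 0.2254], [0.606, 0.1714], [0.6131, -0.0234]]
```

View pics/t1.png

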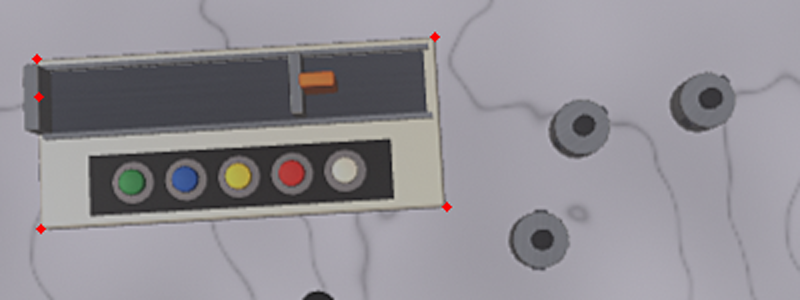

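jog_arm(rows=[1, -0.9, 0, 0, 0, -0.866, 0, 1, -0.9, 0, 0, 0, -0.866, 0, 1, -0.9, 0, 0, 0, -0.866, 0, 1, -0.9, 0, 0, 0, -0.866, 0, 1, -0.9, 0, 0, 0, -0.866, 0, 1, -0.9, 0, 0, 0, -0.866, 0, 1, -0.9, 0, 0, 0, -0.866, 0, 1, -0.9, 0, 0, 0, -0.866, 0, 1, -0.9, 0, 0, 0, -0.866, 0, 1, -0.9, 0, 0, 0, -0.866, 0])

```text
clock: 1.7
tool_pos: [0.2651, -0.4386, 0.2195]
tcp_rot: [3.142, 0.0, 1.61]
ft_force: [-0.0, -0.6, -0.1]
grip_width: 0.094
gripper_force: 0.0
```

```bash
cat >> h.py <<'E'
yaw=0.03633;O=np.array([.56785,.12002]);ex=np.array([np.cos(yaw),np.sin(yaw)]);ey=np.array([-np.sin(yaw),np.cos(yaw)])
D=lambda x,y:O+x*ex+y*ey
def go(X):  # needed shift in current tool axes, units of .15
    from scipy.spatial.transform import Rotation as Ro
    s=bot.get_state();R=Ro.from_euler("xyz",s["tcp_rot"])
    e=(R.inv()*Ro.from_euler("xyz",[np.pi,0,np.pi/2+yaw])).as_rotvec()/(np.pi/2)
    return (R.inv().apply(np.array(X)-s["tool_pos"])/.15).round(3).tolist(),e.round(3).tolist()
def dabbas(tag=None):
    im=bot.read_camera("top")
    if tag: cv2.imwrite(f"pics/{tag}.png",im[:,:,::-1])
    g=im.max(2); out=[]
    m=((g<75)*255).astype(np.uint8)
    n,_,st,ce=cv2.connectedComponentsWithStats(m[200:340,355:560])
    for i in range(1,n):
        if 30<st[i,4]<250: out.append((bp("top",ce[i][0]+355,ce[i][1]+200,.064).round(4).tolist(),st[i].tolist()))
    return out
E
python3 -c "
from h import *
for d in dabbas(): print(d,go([*d[0][:2],.2]))
for r in bot.recognise('top','dabba_a'): print(r)
s=bot.get_state();print(s['tool_pos'],s['tcp_rot'])"
```

```text
([0.5866, -0.3375, 0.064], [125, 34, 11, 10, 91]) ([0.6, 2.166, 0.13], [0.0, -0.0, -0.001])
([0.5625, -0.3148, 0.064], [112, 46, 16, 9, 47]) ([0.756, 2.01, 0.13], [0.0, -0.0, -0.001])
([0.563, -0.2153, 0.064], [62, 48, 11, 10, 83]) ([1.419, 2.036, 0.13], [0.0, -0.0, -0.001])
([0.5432, -0.194, 0.064], [51, 56, 16, 12, 43]) ([1.566, 1.909, 0.13], [0.0, -0.0, -0.001])
([0.4554, -0.1718, 0.064], [41, 105, 11, 10, 87]) ([1.734, 1.329, 0.13], [0.0, -0.0, -0.001])
{'position': [0.5802, -0.3329, 0.0477], 'confidence': 0.85}
{'position': [0.5602, -0.2135, 0.0478], 'confidence': 0.84}
[ 0.2650922  -0.43857815  0.21949138] [3.14152454e+00 3.04963852e-05 1.60282116e+00]
```

jog_arm(rows=[0.6, 1, 0, 0, 0, 0, 0, 0.6, 1, 0, 0, 0, 0, 0, 0.6, 1, 0, 0, 0, 0, 0, 0.6, 1, 0, 0, 0, 0, 0, 0.6, 1, 0, 0, 0, 0, 0])

```text
clock: 2.3
tool_pos: [0.4148, -0.3404, 0.2195]
tcp_rot: [3.141, -0.001, 1.608]
ft_force: [-0.8, -0.4, 0.8]
grip_width: 0.0936
gripper_force: 0.0
```

jog_arm(rows=[0, 1, 0.4, 0, 0, 0, 0, 0, 1, 0.4, 0, 0, 0, 0, 0, 1, 0.4, 0, 0, 0, 0, 0, 1, 0.4, 0, 0, 0, 0, 0, 1, 0.4, 0, 0, 0, 0])

```text
clock: 2.8
tool_pos: [0.562, -0.3372, 0.1578]
tcp_rot: [-3.14, -0.002, 1.606]
ft_force: [-0.2, -0.4, -0.2]
grip_width: 0.0937
gripper_force: 0.0
```

```bash
python3 -c "
from h import *
print(go([.5866,-.3375,.036]))"
```

```text
([-0.009, 0.165, 0.812], [-0.001, -0.001, -0.001])
```

jog_arm(rows=[0, 0.165, 0, 0, 0, 0, 0, 0, 0.165, 0.3, 0, 0, 0, 0, 0, 0.165, 0.6, 0, 0, 0, 0, 0, 0.165, 0.81, 0, 0, 0, 0, 0, 0.165, 0.81, 0, 0, 0, 0, 0, 0.165, 0.81, 0, 0, 0, 1, 0, 0.165, 0.81, 0, 0, 0, 1, 0, 0.165, 0.81, 0, 0, 0, 1, 0, 0.165, 0.81, 0, 0, 0, 1, 0, 0.165, 0.81, 0, 0, 0, 1])

```text
clock: 3.8
tool_pos: [0.5867, -0.3369, 0.0387]
tcp_rot: [3.141, 0.0, 1.607]
ft_force: [-0.1, -0.3, 1.2]
grip_width: 0.0576
gripper_force: 0.0
```

jog_arm(rows=[0, 0, 0, 0, 0, 0, 1, 0, 0, 0, 0, 0, 0, 1, 0, 0, 0, 0, 0, 0, 1, 0, 0, 0, 0, 0, 0, 1])

```text
clock: 4.2
tool_pos: [0.5865, -0.3369, 0.0384]
tcp_rot: [3.142, 0.0, 1.607]
ft_force: [-2.9, 0.2, 7.1]
grip_width: 0.0536
gripper_force: 30.0
```

jog_arm(rows=[0, 0, -1, 0, 0, 0, 1, 0, 0, -1, 0, 0, 0, 1, 0, 0, -1, 0, 0, 0, 1, 0, 0, -1, 0, 0, 0, 1])

```text
clock: 4.6
tool_pos: [0.5891, -0.3377, 0.1952]
tcp_rot: [3.133, 0.005, 1.607]
ft_force: [1.6, -0.4, -2.0]
grip_width: 0.0536
gripper_force: 30.0
```

```bash
python3 -c "
from h import *
s=bot.get_state();print(s['grip_width'],s['gripper_force'],s['tool_pos'],s['ft_force'])
print(go([*D(.04,.153),.062]))
for d in dabbas(): print(d)
"
```

```text
0.053615823052904625 29.999679923057556 [ 0.58911142 -0.33774918  0.19516079] [ 1.55889894 -0.36569309 -2.03194898]
([4.079, 0.228, 0.869], [0.005, 0.003, -0.0])
([0.5629, -0.2154, 0.064], [62, 48, 11, 10, 82])
([0.4553, -0.1718, 0.064], [41, 105, 11, 10, 85])
```

jog_arm(rows=[0.3, 0.05, 0, 0, 0, 0, 1, 0.6, 0.1, 0, 0, 0, 0, 1, 1, 0.15, 0, 0, 0, 0, 1, 1, 0.23, 0, 0, 0, 0, 1])

```text
clock: 5.05
tool_pos: [0.6151, -0.179, 0.187]
tcp_rot: [-3.14, -0.003, 1.613]
ft_force: [0.5, -0.3, -0.8]
grip_width: 0.0535
gripper_force: 30.0
```

jog_arm(rows=[0.3, 0, 0, 0, 0, 0, 1, 0.6, 0, 0, 0, 0, 0, 1, 1, 0, 0, 0, 0, 0, 1, 1, 0, 0, 0, 0, 0, 1])

```text
clock: 5.45
tool_pos: [0.6091, -0.0292, 0.1869]
tcp_rot: [-3.14, -0.003, 1.614]
ft_force: [0.5, 0.5, -1.1]
grip_width: 0.0534
gripper_force: 30.0
```

jog_arm(rows=[0.3, 0, 0, 0, 0, 0, 1, 0.6, 0, 0, 0, 0, 0, 1, 1, 0, 0, 0, 0, 0, 1, 1, 0, 0, 0, 0, 0, 1])

```text
clock: 5.85
tool_pos: [0.6031, 0.1203, 0.187]
tcp_rot: [-3.14, -0.002, 1.614]
ft_force: [-0.7, -0.0, -2.4]
grip_width: 0.053
gripper_force: 30.0
```

jog_arm(rows=[0.3, 0, 0, 0, 0, 0, 1, 0.6, 0, 0, 0, 0, 0, 1, 1, 0, 0, 0, 0, 0, 1, 1, 0, 0, 0, 0, 0, 1, 1, 0, 0, 0, 0, 0, 1, 1, 0, 0, 0, 0, 0, 1])

```text
clock: 6.45
tool_pos: [0.5993, 0.2625, 0.1869]
tcp_rot: [-3.14, 0.001, 1.606]
ft_force: [-0.2, -0.7, -1.7]
grip_width: 0.0535
gripper_force: 30.0
```

```bash
python3 -c "
from h import *
print(go([*D(.04,.153),.0645]))
"
```

```text
([0.079, 0.024, 0.816], [-0.001, 0.001, -0.001])
```

jog_arm(rows=[0.08, 0.024, 0.1, 0, 0, 0, 1, 0.08, 0.024, 0.3, 0, 0, 0, 1, 0.08, 0.024, 0.55, 0, 0, 0, 1, 0.08, 0.024, 0.7, 0, 0, 0, 1, 0.08, 0.024, 0.78, 0, 0, 0, 1, 0.08, 0.024, 0.8, 0, 0, 0, 1, 0.08, 0.024, 0.8, 0, 0, 0, 1, 0.08, 0.024, 0.8, 0, 0, 0, 1])

```text
clock: 7.25
tool_pos: [0.603, 0.2765, 0.0691]
tcp_rot: [3.14, -0.001, 1.607]
ft_force: [-0.0, 0.3, -1.3]
grip_width: 0.0538
gripper_force: 30.0
```

```bash
python3 -c "
from h import *
print(go([*D(.04,.153),.0634]), bot.get_state()['ft_force'])
im=bot.read_camera('side');cv2.imwrite('pics/s1.png',im[200:440,100:420,::-1].repeat(2,0).repeat(2,1))
"
```

```text
([-0.014, -0.005, 0.038], [0.001, -0.0, -0.0]) [-0.00596885  0.25056013 -1.34527249]
```

View pics/s1.png

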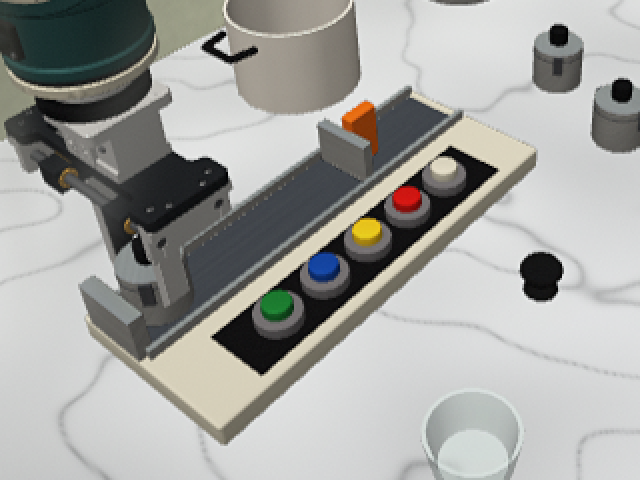

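The held dabba is in the channel beside the stop, near (155,285) in this crop, centred between the rails. I'll lower it the last 5 mm and release.

jog_arm(rows=[0, 0, 0.035, 0, 0, 0, 1, 0, 0, 0.035, 0, 0, 0, 1, 0, 0, 0.035, 0, 0, 0, 1])

```text
clock: 7.6
tool_pos: [0.6027, 0.2764, 0.0631]
tcp_rot: [3.141, -0.0, 1.607]
ft_force: [1.7, 0.3, 1.4]
grip_width: 0.0537
gripper_force: 30.0
```

jog_arm(rows=[0, 0, 0, 0, 0, 0, 0.2, 0, 0, 0, 0, 0, 0, 0.2, 0, 0, 0, 0, 0, 0, 0.15, 0, 0, 0, 0, 0, 0, 0.1, 0, 0, -0.2, 0, 0, 0, 0, 0, 0, -0.5, 0, 0, 0, 0, 0, 0, -0.8, 0, 0, 0, 0, 0, 0, -0.8, 0, 0, 0, 0])

```text
clock: 8.4
tool_pos: [0.6043, 0.2778, 0.189]
tcp_rot: [3.134, -0.003, 1.607]
ft_force: [0.9, 0.9, -0.2]
grip_width: 0.0937
gripper_force: 0.0
```

```bash
python3 -c "
from h import *
for d in dabbas(): print(d,go([*d[0][:2],.037]))
"
```

```text
([0.5631, -0.2155, 0.064], [62, 48, 10, 10, 78]) ([-3.273, -0.392, 0.984], [0.003, -0.001, -0.0])
([0.4554, -0.1716, 0.064], [41, 105, 10, 10, 79]) ([-2.954, -1.099, 0.982], [0.003, -0.001, -0.0])
```

jog_arm(rows=[-0.4, 0, 0, 0, 0, 0, 0, -0.7, 0, 0, 0, 0, 0, 0, -1, 0, 0, 0, 0, 0, 0, -1, 0, 0, 0, 0, 0, 0])

```text
clock: 8.85
tool_pos: [0.6082, 0.118, 0.1812]
tcp_rot: [-3.14, 0.004, 1.598]
ft_force: [0.3, 0.6, 0.0]
grip_width: 0.0942
gripper_force: 0.0
```

jog_arm(rows=[-0.4, 0, 0, 0, 0, 0, 0, -0.7, 0, 0, 0, 0, 0, 0, -1, 0, 0, 0, 0, 0, 0, -1, 0, 0, 0, 0, 0, 0])

```text
clock: 9.25
tool_pos: [0.6126, -0.0317, 0.1811]
tcp_rot: [-3.139, 0.003, 1.598]
ft_force: [0.3, -0.2, 0.3]
grip_width: 0.0939
gripper_force: 0.0
```

jog_arm(rows=[-0.4, -0.1, 0, 0, 0, 0, 0, -0.7, -0.2, 0, 0, 0, 0, 0, -1, -0.39, 0, 0, 0, 0, 0, -1, -0.39, 0, 0, 0, 0, 0, -1, -0.39, 0, 0, 0, 0, 0])

```text
clock: 9.75
tool_pos: [0.5589, -0.1776, 0.1818]
tcp_rot: [-3.14, 0.0, 1.603]
ft_force: [-0.3, 0.3, 1.4]
grip_width: 0.0938
gripper_force: 0.0
```

```bash
python3 -c "
from h import *
print(go([.563,-.2155,.037]))
"
```

```text
([-0.253, 0.021, 0.965], [-0.001, 0.0, -0.002])
```

jog_arm(rows=[-0.25, 0.02, 0, 0, 0, 0, 0, -0.25, 0.02, 0.2, 0, 0, 0, 0, -0.25, 0.02, 0.5, 0, 0, 0, 0, -0.25, 0.02, 0.75, 0, 0, 0, 0, -0.25, 0.02, 0.95, 0, 0, 0, 0, -0.25, 0.02, 0.97, 0, 0, 0, 0, -0.25, 0.02, 0.97, 0, 0, 0, 1, -0.25, 0.02, 0.97, 0, 0, 0, 1, -0.25, 0.02, 0.97, 0, 0, 0, 1, -0.25, 0.02, 0.97, 0, 0, 0, 1])

```text
clock: 10.75
tool_pos: [0.5651, -0.2132, 0.0384]
tcp_rot: [3.14, 0.001, 1.607]
ft_force: [-0.5, 0.0, -1.0]
grip_width: 0.0655
gripper_force: 0.0
```

jog_arm(rows=[0, 0, 0, 0, 0, 0, 1, 0, 0, 0, 0, 0, 0, 1, 0, 0, 0, 0, 0, 0, 1, 0, 0, 0, 0, 0, 0, 1, 0, 0, 0, 0, 0, 0, 1])

```text
clock: 11.25
tool_pos: [0.5644, -0.2132, 0.0377]
tcp_rot: [-3.141, 0.0, 1.607]
ft_force: [-4.5, -0.2, 8.2]
grip_width: 0.0536
gripper_force: 30.0
```

jog_arm(rows=[0, 0, -1, 0, 0, 0, 1, 0, 0, -1, 0, 0, 0, 1, 0, 0, -1, 0, 0, 0, 1, 0, 0, -1, 0, 0, 0, 1])

```text
clock: 11.65
tool_pos: [0.5673, -0.2136, 0.1938]
tcp_rot: [3.133, 0.004, 1.607]
ft_force: [0.0, 0.3, -2.7]
grip_width: 0.0537
gripper_force: 30.0
```

```bash
python3 -c "
from h import *
print(go([*D(.04,.095),.064]))
for d in dabbas(): print(d)
"
```

```text
([2.859, 0.343, 0.858], [0.005, 0.002, -0.0])
([0.4554, -0.1717, 0.064], [41, 105, 11, 10, 80])
```

jog_arm(rows=[0.3, 0.1, 0, 0, 0, 0, 1, 0.6, 0.2, 0, 0, 0, 0, 1, 1, 0.34, 0, 0, 0, 0, 1, 1, 0.34, 0, 0, 0, 0, 1])

```text
clock: 12.1
tool_pos: [0.6103, -0.055, 0.186]
tcp_rot: [-3.141, -0.003, 1.613]
ft_force: [-1.1, -0.2, -2.0]
grip_width: 0.0534
gripper_force: 30.0
```

jog_arm(rows=[0.3, 0, 0, 0, 0, 0, 1, 0.6, 0, 0, 0, 0, 0, 1, 0.9, 0, 0, 0, 0, 0, 1, 0.9, 0, 0, 0, 0, 0, 1])

```text
clock: 12.5
tool_pos: [0.6036, 0.0806, 0.1862]
tcp_rot: [-3.14, -0.003, 1.615]
ft_force: [-0.2, -1.1, -2.2]
grip_width: 0.0533
gripper_force: 30.0
```

jog_arm(rows=[0.3, 0, 0, 0, 0, 0, 1, 0.6, 0, 0, 0, 0, 0, 1, 0.9, 0, 0, 0, 0, 0, 1, 0.9, 0, 0, 0, 0, 0, 1, 0.9, 0, 0, 0, 0, 0, 1, 0.9, 0, 0, 0, 0, 0, 1])

```text
clock: 13.1
tool_pos: [0.6003, 0.2071, 0.1862]
tcp_rot: [-3.14, 0.001, 1.606]
ft_force: [-0.2, 0.2, -1.9]
grip_width: 0.0536
gripper_force: 30.0
```

```bash
python3 -c "
from h import *
print(go([*D(.04,.095),.0627]))
im=bot.read_camera('side');cv2.imwrite('pics/s2.png',im[200:440,100:420,::-1].repeat(2,0).repeat(2,1))
"
```

```text
([0.062, 0.03, 0.824], [-0.001, 0.001, -0.001])
```

View pics/s2.png

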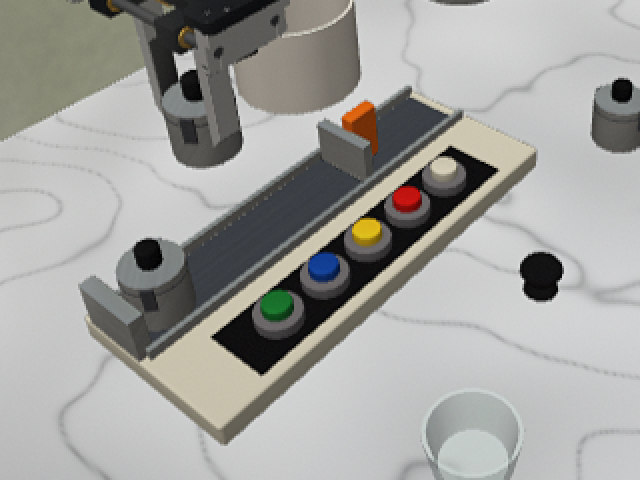

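The first dabba stands upright in the channel at (155,285), next to the stop, and the second is held above it. I'll lower the second with a pause near the floor, then release.

jog_arm(rows=[0.06, 0.03, 0.1, 0, 0, 0, 1, 0.06, 0.03, 0.3, 0, 0, 0, 1, 0.06, 0.03, 0.55, 0, 0, 0, 1, 0.06, 0.03, 0.7, 0, 0, 0, 1, 0.06, 0.03, 0.78, 0, 0, 0, 1, 0.06, 0.03, 0.82, 0, 0, 0, 1, 0.06, 0.03, 0.83, 0, 0, 0, 1, 0.06, 0.03, 0.83, 0, 0, 0, 1, 0.06, 0.03, 0.83, 0, 0, 0, 1])

```text
clock: 14.05
tool_pos: [0.605, 0.2179, 0.0636]
tcp_rot: [3.14, -0.0, 1.607]
ft_force: [-0.3, -0.0, -2.4]
grip_width: 0.0537
gripper_force: 30.0
```

jog_arm(rows=[0, 0, 0.008, 0, 0, 0, 1, 0, 0, 0.008, 0, 0, 0, 0.2, 0, 0, 0.008, 0, 0, 0, 0.2, 0, 0, 0, 0, 0, 0, 0.15, 0, 0, 0, 0, 0, 0, 0.1, 0, 0, -0.2, 0, 0, 0, 0, 0, 0, -0.5, 0, 0, 0, 0, 0, 0, -0.8, 0, 0, 0, 0, 0, 0, -0.8, 0, 0, 0, 0])

```text
clock: 14.95
tool_pos: [0.6066, 0.2191, 0.1889]
tcp_rot: [3.134, -0.003, 1.607]
ft_force: [-0.4, 0.5, -1.3]
grip_width: 0.0938
gripper_force: 0.0
```

jog_arm(rows=[-0.4, 0, 0, 0, 0, 0, 0, -0.7, -0.2, 0, 0, 0, 0, 0, -1, -0.5, 0, 0, 0, 0, 0, -1, -0.5, 0, 0, 0, 0, 0])

```text
clock: 15.35
tool_pos: [0.5329, 0.0618, 0.1821]
tcp_rot: [-3.14, 0.001, 1.604]
ft_force: [-0.2, 0.2, -0.4]
grip_width: 0.094
gripper_force: 0.0
```

jog_arm(rows=[-0.4, -0.1, 0, 0, 0, 0, 0, -0.7, -0.3, 0, 0, 0, 0, 0, -1, -0.55, 0, 0, 0, 0, 0, -1, -0.55, 0, 0, 0, 0, 0, -1, -0.55, 0, 0, 0, 0, 0])

```text
clock: 15.85
tool_pos: [0.4561, -0.0908, 0.1826]
tcp_rot: [-3.141, 0.001, 1.602]
ft_force: [1.0, 0.3, -0.7]
grip_width: 0.0939
gripper_force: 0.0
```

```bash
python3 -c "
from h import *
for d in dabbas(): print(d,go([*d[0][:2],.037]))
"
python3 -c "
from h import *
print(go([.4554,-.1717,.037]))
for c in ('wrist','side'):
  im=bot.read_camera(c); 
  if c=='wrist': cv2.imwrite('pics/w1.png',im[:,:,::-1])
  for r in bot.recognise(c,'dabba_a'): print(c,np.round(r['position'],3),round(r['confidence'],2))
"
```

```text
([-0.55, -0.032, 0.972], [0.0, 0.0, -0.002])
wrist [ 0.455 -0.17   0.052] 0.89
side [ 0.446 -0.159  0.04 ] 0.94
side [0.582 0.281 0.069] 0.92
side [0.594 0.221 0.072] 0.73
```

View pics/w1.png

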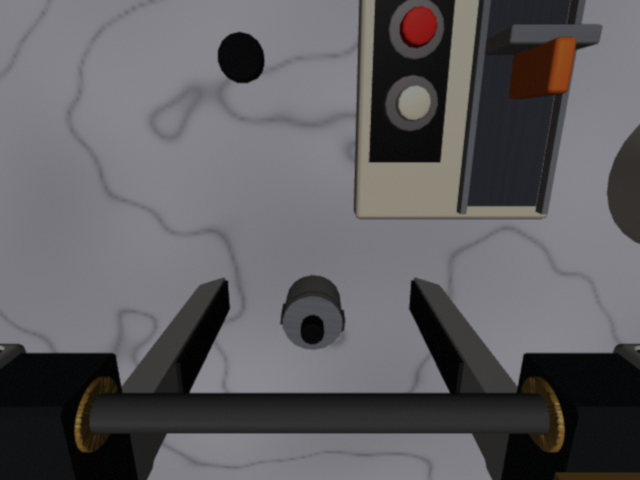

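The third dabba is at (313,320) between the fingers in the wrist view, and it hasn't moved from (.455,-.171).

jog_arm(rows=[-0.3, -0.03, 0, 0, 0, 0, 0, -0.55, -0.03, 0, 0, 0, 0, 0, -0.55, -0.03, 0.1, 0, 0, 0, 0, -0.55, -0.03, 0.3, 0, 0, 0, 0, -0.55, -0.03, 0.55, 0, 0, 0, 0, -0.55, -0.03, 0.75, 0, 0, 0, 0, -0.55, -0.03, 0.95, 0, 0, 0, 0, -0.55, -0.03, 0.97, 0, 0, 0, 0, -0.55, -0.03, 0.97, 0, 0, 0, 0, -0.55, -0.03, 0.97, 0, 0, 0, 0])

```text
clock: 17.1
tool_pos: [0.4574, -0.1702, 0.0384]
tcp_rot: [3.14, 0.0, 1.608]
ft_force: [-0.2, 0.1, 0.1]
grip_width: 0.0941
gripper_force: 0.0
```

jog_arm(rows=[0, 0, 0, 0, 0, 0, 1, 0, 0, 0, 0, 0, 0, 1, 0, 0, 0, 0, 0, 0, 1, 0, 0, 0, 0, 0, 0, 1, 0, 0, 0, 0, 0, 0, 1, 0, 0, 0, 0, 0, 0, 1, 0, 0, 0, 0, 0, 0, 1, 0, 0, 0, 0, 0, 0, 1])

```text
clock: 17.9
tool_pos: [0.4563, -0.1704, 0.0372]
tcp_rot: [-3.141, -0.0, 1.607]
ft_force: [-2.9, 0.0, 5.2]
grip_width: 0.0534
gripper_force: 30.0
```

jog_arm(rows=[0, 0, -1, 0, 0, 0, 1, 0, 0, -1, 0, 0, 0, 1, 0, 0, -1, 0, 0, 0, 1, 0, 0, -1, 0, 0, 0, 1])

```text
clock: 18.3
tool_pos: [0.4591, -0.171, 0.1929]
tcp_rot: [3.134, 0.004, 1.607]
ft_force: [0.7, -0.5, -2.1]
grip_width: 0.0537
gripper_force: 30.0
```

```bash
python3 -c "
from h import *
print(go([*D(.04,.037),.064]))
"
```

```text
([2.163, 1.055, 0.859], [0.005, 0.003, 0.0])
```

jog_arm(rows=[0.3, 0.2, 0, 0, 0, 0, 1, 0.6, 0.4, 0, 0, 0, 0, 1, 1, 0.6, 0, 0, 0, 0, 1, 1, 0.6, 0, 0, 0, 0, 1])

```text
clock: 18.7
tool_pos: [0.5418, -0.0129, 0.1867]
tcp_rot: [3.142, -0.002, 1.611]
ft_force: [0.3, 0.1, -1.4]
grip_width: 0.0536
gripper_force: 30.0
```

jog_arm(rows=[0.3, 0.2, 0, 0, 0, 0, 1, 0.6, 0.45, 0, 0, 0, 0, 1, 1, 0.45, 0, 0, 0, 0, 1, 1, 0.45, 0, 0, 0, 0, 1, 1, 0.45, 0, 0, 0, 0, 1, 1, 0.45, 0, 0, 0, 0, 1])

```text
clock: 19.3
tool_pos: [0.6026, 0.1351, 0.1863]
tcp_rot: [-3.141, 0.0, 1.608]
ft_force: [0.5, 0.2, -1.6]
grip_width: 0.0532
gripper_force: 30.0
```

```bash
python3 -c "
from h import *
print(go([*D(.04,.037),.0622]))
"
```

```text
([0.155, 0.032, 0.827], [-0.001, 0.0, 0.0])
```

jog_arm(rows=[0.15, 0.03, 0.1, 0, 0, 0, 1, 0.15, 0.03, 0.3, 0, 0, 0, 1, 0.15, 0.03, 0.55, 0, 0, 0, 1, 0.15, 0.03, 0.7, 0, 0, 0, 1, 0.15, 0.03, 0.78, 0, 0, 0, 1, 0.15, 0.03, 0.82, 0, 0, 0, 1, 0.15, 0.03, 0.835, 0, 0, 0, 1, 0.15, 0.03, 0.835, 0, 0, 0, 1, 0.15, 0.03, 0.835, 0, 0, 0, 1])

```text
clock: 20.2
tool_pos: [0.6072, 0.1578, 0.063]
tcp_rot: [3.14, -0.0, 1.607]
ft_force: [0.7, 0.4, -1.3]
grip_width: 0.0537
gripper_force: 30.0
```

jog_arm(rows=[0, 0, 0.005, 0, 0, 0, 1, 0, 0, 0.005, 0, 0, 0, 0.2, 0, 0, 0.005, 0, 0, 0, 0.2, 0, 0, 0, 0, 0, 0, 0.15, 0, 0, 0, 0, 0, 0, 0.1, 0, 0, -0.2, 0, 0, 0, 0, 0, 0, -0.5, 0, 0, 0, 0, 0, 0, -0.8, 0, 0, 0, 0, 0, 0, -0.8, 0, 0, 0, 0])

```text
clock: 21.1
tool_pos: [0.6089, 0.1589, 0.188]
tcp_rot: [3.134, -0.002, 1.607]
ft_force: [0.6, 1.8, -1.4]
grip_width: 0.0939
gripper_force: 0.0
```

jog_arm(rows=[-0.4, 0, 0, 0, 0, 0, 0, -0.7, 0, 0, 0, 0, 0, 0, -0.8, 0, 0, 0, 0, 0, 0, -0.8, 0, 0, 0, 0, 0, 0, -0.8, 0, 0, 0, 0, 0, 0])

```text
clock: 21.6
tool_pos: [0.6108, 0.0382, 0.1818]
tcp_rot: [-3.141, -0.0, 1.607]
ft_force: [-0.7, 0.3, 0.3]
grip_width: 0.0937
gripper_force: 0.0
```

```bash
python3 -c "
from h import *
print(go([*D(.04,-.145+.088-.029),.069]))
im=bot.read_camera('side');cv2.imwrite('pics/s3.png',im[200:440,100:420,::-1].repeat(2,0).repeat(2,1))
for r in bot.recognise('side','dabba_a'): print(np.round(r['position'],3),round(r['confidence'],2))
s=bot.get_state()
im=bot.read_camera('wrist');cv2.imwrite('pics/w2.png',im[:,:,::-1])
for n in ('jaw_grip','dabba_a'):
  for r in bot.recognise('wrist',n): print(n,np.round(r['position'],3),round(r['confidence'],2))
"
```

```text
([-0.018, 0.0, 0.752], [-0.0, -0.0, -0.0])
[0.593 0.163 0.071] 0.9
[0.584 0.281 0.073] 0.74
[0.593 0.222 0.074] 0.69
[0.601 0.059 0.057] 0.18
jaw_grip [0.611 0.058 0.07 ] 0.81
dabba_a [0.601 0.193 0.076] 0.59
dabba_a [0.61  0.152 0.075] 0.59
dabba_a [ 0.81  -0.012  0.049] 0.38
```

View pics/s3.png

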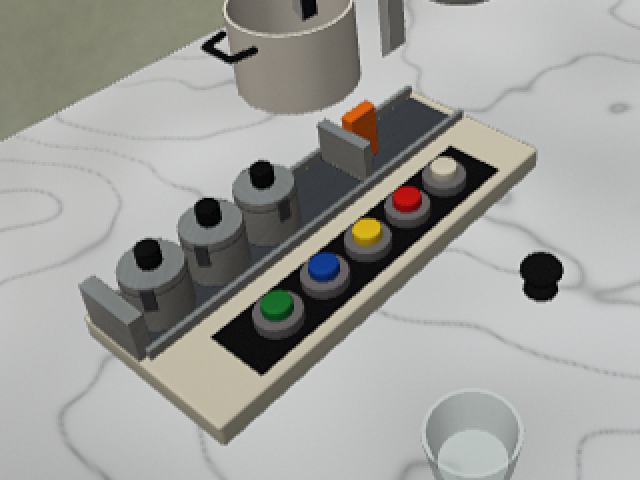

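View pics/w2.png

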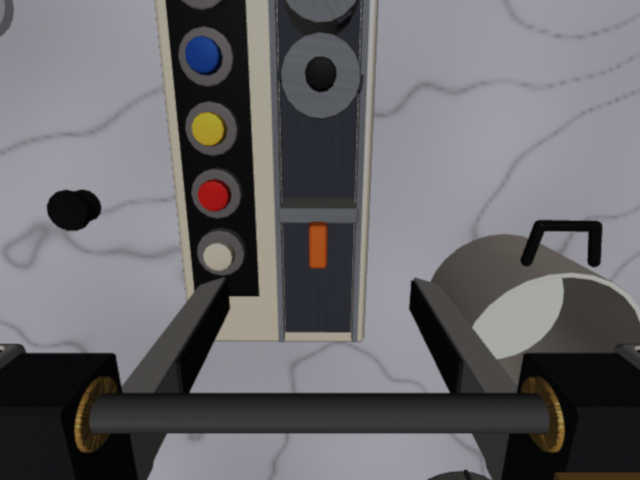

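All three dabbas stand upright in the channel. The orange fin at (318,246) in the wrist view sits under the TCP. Now I'll grip the fin.

jog_arm(rows=[-0.02, 0, 0.2, 0, 0, 0, 0.2, -0.02, 0, 0.45, 0, 0, 0, 0.3, -0.02, 0, 0.65, 0, 0, 0, 0.4, -0.02, 0, 0.74, 0, 0, 0, 0.5, -0.02, 0, 0.75, 0, 0, 0, 0.6, -0.02, 0, 0.75, 0, 0, 0, 1, -0.02, 0, 0.75, 0, 0, 0, 1, -0.02, 0, 0.75, 0, 0, 0, 1, -0.02, 0, 0.75, 0, 0, 0, 1, -0.02, 0, 0.75, 0, 0, 0, 1])

```text
clock: 22.85
tool_pos: [0.6113, 0.0348, 0.0699]
tcp_rot: [3.141, 0.0, 1.607]
ft_force: [0.3, 0.2, 0.0]
grip_width: 0.0172
gripper_force: 0.0
```

jog_arm(rows=[0, 0, 0, 0, 0, 0, 1, 0, 0, 0, 0, 0, 0, 1, 0, 0, 0, 0, 0, 0, 1, 0, 0, 0, 0, 0, 0, 1, 0, 0, 0, 0, 0, 0, 1])

```text
clock: 23.35
tool_pos: [0.6101, 0.0348, 0.0697]
tcp_rot: [-3.14, 0.0, 1.607]
ft_force: [-9.5, -1.0, 10.8]
grip_width: 0.0137
gripper_force: 30.0
```

jog_arm(rows=[0.03, 0, 0, 0, 0, 0, 1, 0.06, 0, 0, 0, 0, 0, 1, 0.09, 0, 0, 0, 0, 0, 1, 0.12, 0, 0, 0, 0, 0, 1, 0.15, 0, 0, 0, 0, 0, 1, 0.18, 0, 0, 0, 0, 0, 1, 0.21, 0, 0, 0, 0, 0, 1, 0.24, 0, 0, 0, 0, 0, 1, 0.27, 0, 0, 0, 0, 0, 1, 0.3, 0, 0, 0, 0, 0, 1])

```text
clock: 24.35
tool_pos: [0.6086, 0.0795, 0.0697]
tcp_rot: [-3.14, 0.001, 1.607]
ft_force: [-9.0, -3.4, 11.1]
grip_width: 0.0139
gripper_force: 30.0
```

jog_arm(rows=[0.02, 0, 0, 0, 0, 0, 1, 0.04, 0, 0, 0, 0, 0, 1, 0.06, 0, 0, 0, 0, 0, 1, 0.08, 0, 0, 0, 0, 0, 1, 0.1, 0, 0, 0, 0, 0, 1, 0.12, 0, 0, 0, 0, 0, 1, 0.14, 0, 0, 0, 0, 0, 1, 0.16, 0, 0, 0, 0, 0, 1, 0.16, 0, 0, 0, 0, 0, 1])

```text
clock: 25.25
tool_pos: [0.6077, 0.1038, 0.0697]
tcp_rot: [-3.14, 0.001, 1.607]
ft_force: [-9.1, -2.4, 9.6]
grip_width: 0.0138
gripper_force: 30.0
```

```bash
python3 -c "
from h import *
s=bot.get_state();print(s['ft_force'],'jaw~',(s['tool_pos'][:2]-O)@ey+.145+.027)
im=bot.read_camera('side');cv2.imwrite('pics/s4.png',im[200:440,100:420,::-1].repeat(2,0).repeat(2,1))
"
```

```text
[-9.13307194 -2.37407705  9.57362635] jaw~ 0.15429989352842027
```

View pics/s4.png

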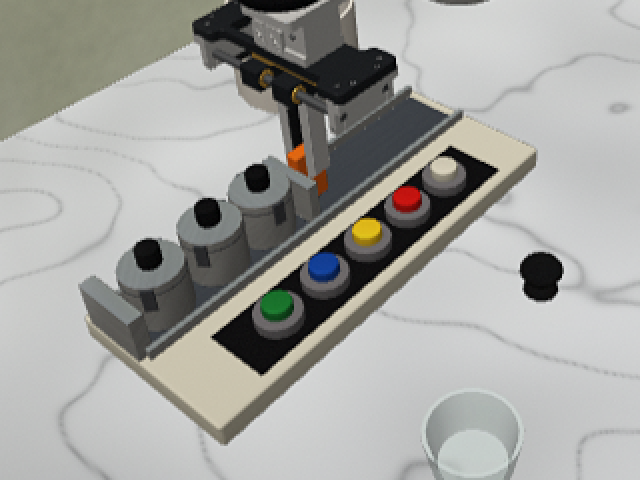

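The jaw plate has just reached the third dabba, with about 14 mm to go. I'll continue gently.

jog_arm(rows=[0.01, 0, 0, 0, 0, 0, 1, 0.02, 0, 0, 0, 0, 0, 1, 0.03, 0, 0, 0, 0, 0, 1, 0.04, 0, 0, 0, 0, 0, 1, 0.05, 0, 0, 0, 0, 0, 1, 0.06, 0, 0, 0, 0, 0, 1, 0.07, 0, 0, 0, 0, 0, 1])

```text
clock: 26.0
tool_pos: [0.6074, 0.1132, 0.0697]
tcp_rot: [-3.14, 0.002, 1.606]
ft_force: [-9.1, -6.4, 12.5]
grip_width: 0.014
gripper_force: 30.0
```

jog_arm(rows=[0.005, 0, 0, 0, 0, 0, 1, 0.01, 0, 0, 0, 0, 0, 1, 0.015, 0, 0, 0, 0, 0, 1])

```text
clock: 26.3
tool_pos: [0.6074, 0.1143, 0.0697]
tcp_rot: [-3.139, 0.003, 1.606]
ft_force: [-10.4, -14.9, 15.0]
grip_width: 0.0137
gripper_force: 30.0
```

jog_arm(rows=[0.005, 0, 0, 0, 0, 0, 1, 0.01, 0, 0, 0, 0, 0, 1])

```text
clock: 26.5
tool_pos: [0.6074, 0.1145, 0.0697]
tcp_rot: [-3.139, 0.005, 1.605]
ft_force: [-11.6, -20.6, 18.6]
grip_width: 0.0141
gripper_force: 30.0
```

jog_arm(rows=[0, 0, 0, 0, 0, 0, 1, 0, 0, 0, 0, 0, 0, 1, 0, 0, 0, 0, 0, 0, 1, 0, 0, 0, 0, 0, 0, 1])

```text
clock: 26.9
tool_pos: [0.6074, 0.1145, 0.0697]
tcp_rot: [-3.139, 0.005, 1.605]
ft_force: [-10.7, -18.6, 16.9]
grip_width: 0.0136
gripper_force: 30.0
```

```bash
python3 -c "
from h import *
s=bot.get_state();print(s['ft_force'],'jaw~',(s['tool_pos'][:2]-O)@ey+.145+.027)
im=bot.read_camera('side');cv2.imwrite('pics/s5.png',im[270:400,130:280,::-1].repeat(4,0).repeat(4,1))
"
```

```text
[-10.74085902 -18.57902345  16.85005633] jaw~ 0.16500683637439595
```

View pics/s5.png

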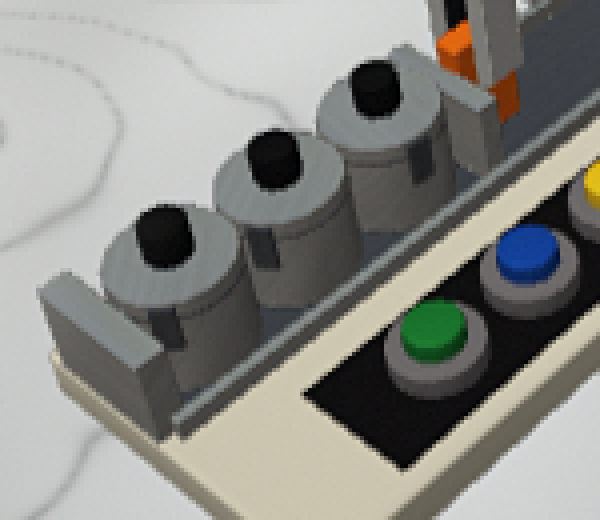

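The row is snug from stop to jaw and all dabbas are upright, with about 18 N on the tool. Now I'll release the fin and lift.

jog_arm(rows=[-0.015, 0, 0, 0, 0, 0, 0.8, -0.015, 0, 0, 0, 0, 0, 0.6, -0.015, 0, 0, 0, 0, 0, 0.6, -0.015, 0, -0.15, 0, 0, 0, 0.6, -0.015, 0, -0.35, 0, 0, 0, 0.7, -0.015, 0, -0.4, 0, 0, 0, 1, -0.015, 0, -0.4, 0, 0, 0, 1, -0.015, 0, -0.4, 0, 0, 0, 1])

```text
clock: 27.75
tool_pos: [0.6078, 0.1158, 0.1287]
tcp_rot: [-3.141, 0.0, 1.607]
ft_force: [0.7, -0.4, -0.3]
grip_width: 0.0091
gripper_force: 0.0
```

```bash
python3 -c "
from h import *
print(go([*D(-.045,-.104),.08]))
im=bot.read_camera('side');cv2.imwrite('pics/s6.png',im[270:400,130:280,::-1].repeat(4,0).repeat(4,1))
"
```

```text
([-0.655, -0.565, 0.325], [-0.0, 0.0, 0.0])
```

View pics/s6.png

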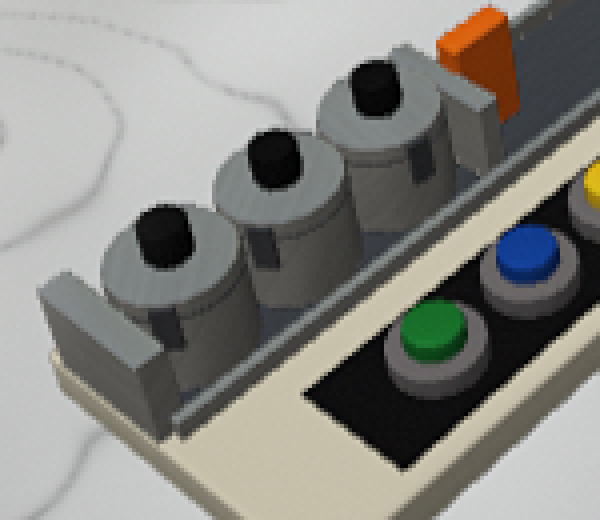

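The row stayed snug after the release. Next, the keys.

jog_arm(rows=[-0.2, -0.2, 0, 0, 0, 0, 1, -0.45, -0.45, 0, 0, 0, 0, 1, -0.65, -0.565, 0, 0, 0, 0, 1, -0.655, -0.565, 0.15, 0, 0, 0, 1, -0.655, -0.565, 0.32, 0, 0, 0, 1, -0.655, -0.565, 0.32, 0, 0, 0, 1, -0.655, -0.565, 0.32, 0, 0, 0, 1])

```text
clock: 28.5
tool_pos: [0.5266, 0.015, 0.0812]
tcp_rot: [-3.14, -0.001, 1.608]
ft_force: [-0.3, 0.6, 0.1]
grip_width: 0.0005
gripper_force: 0.0
```

```bash
python3 -c "
from h import *
print(go([*D(-.045,-.104),.0555]))
im=bot.read_camera('side');cv2.imwrite('pics/s7.png',im[230:390,200:400,::-1].repeat(3,0).repeat(3,1))
"
```

```text
([-0.004, 0.0, 0.171], [-0.001, -0.0, 0.0])
```

View pics/s7.png

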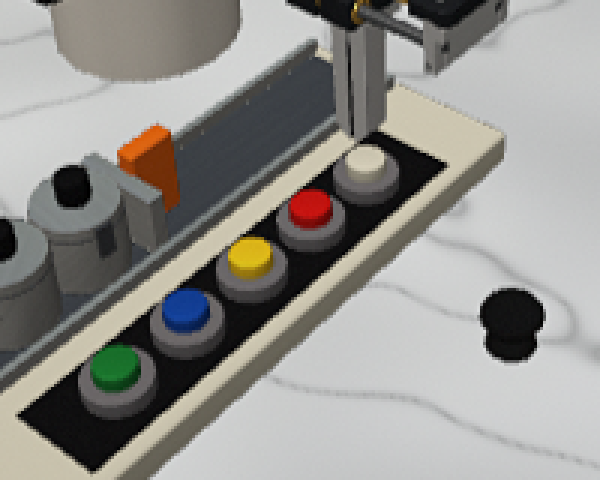

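The closed fingertips at (360,133) are about 20 mm straight above the white cap at (365,158). I'll press.

jog_arm(rows=[0, 0, 0.06, 0, 0, 0, 1, 0, 0, 0.11, 0, 0, 0, 1, 0, 0, 0.14, 0, 0, 0, 1, 0, 0, 0.17, 0, 0, 0, 1, 0, 0, 0.175, 0, 0, 0, 1, 0, 0, 0.175, 0, 0, 0, 1, 0, 0, 0.175, 0, 0, 0, 1])

```text
clock: 29.25
tool_pos: [0.5269, 0.0146, 0.0553]
tcp_rot: [-3.141, 0.0, 1.607]
ft_force: [-2.9, -0.5, 6.3]
grip_width: 0.0004
gripper_force: 3.2
```

jog_arm(rows=[0, 0, 0, 0, 0, 0, 1, 0, 0, -0.1, 0, 0, 0, 1, 0, 0, -0.25, 0, 0, 0, 1, 0, 0, -0.25, 0, 0, 0, 1, 0, 0, -0.25, 0, 0, 0, 1])

```text
clock: 29.75
tool_pos: [0.5273, 0.0145, 0.0935]
tcp_rot: [3.14, 0.0, 1.607]
ft_force: [-0.0, 0.6, -0.4]
grip_width: 0.0002
gripper_force: 0.0
```

jog_arm(rows=[0.3, 0, 0, 0, 0, 0, 1, 0.6, 0, 0, 0, 0, 0, 1, 1, 0, 0, 0, 0, 0, 1, 1, 0, 0, 0, 0, 0, 1, 1, 0, 0, 0, 0, 0, 1, 1, 0, 0, 0, 0, 0, 1])

```text
clock: 30.35
tool_pos: [0.5214, 0.1634, 0.0923]
tcp_rot: [-3.141, 0.001, 1.607]
ft_force: [0.7, -0.8, 0.0]
grip_width: 0.0006
gripper_force: 0.0
```

```bash
python3 -c "
from h import *
print(go([*D(-.045,.052),.0553]))"
```

```text
([0.047, -0.001, 0.246], [-0.001, 0.0, -0.0])
```

jog_arm(rows=[0.045, 0, 0, 0, 0, 0, 1, 0.045, 0, 0.08, 0, 0, 0, 1, 0.045, 0, 0.15, 0, 0, 0, 1, 0.045, 0, 0.2, 0, 0, 0, 1, 0.045, 0, 0.235, 0, 0, 0, 1, 0.045, 0, 0.25, 0, 0, 0, 1, 0.045, 0, 0.25, 0, 0, 0, 1, 0.045, 0, 0.25, 0, 0, 0, 1, 0.045, 0, 0.25, 0, 0, 0, 1])

```text
clock: 31.25
tool_pos: [0.5209, 0.1706, 0.0552]
tcp_rot: [-3.141, 0.001, 1.607]
ft_force: [-5.2, -3.7, 9.2]
grip_width: 0.0002
gripper_force: 4.4
```

jog_arm(rows=[0, 0, 0, 0, 0, 0, 1, 0, 0, -0.1, 0, 0, 0, 1, 0, 0, -0.25, 0, 0, 0, 1, 0, 0, -0.25, 0, 0, 0, 1, 0, 0, -0.25, 0, 0, 0, 1])

```text
clock: 31.75
tool_pos: [0.5217, 0.1713, 0.0935]
tcp_rot: [3.14, -0.0, 1.607]
ft_force: [1.4, -0.1, -0.2]
grip_width: 0.0008
gripper_force: 0.0
```

jog_arm(rows=[-0.15, 0, 0, 0, 0, 0, 1, -0.345, 0, 0, 0, 0, 0, 1, -0.345, 0, 0, 0, 0, 0, 1, -0.345, 0, 0, 0, 0, 0, 1])

```text
clock: 32.15
tool_pos: [0.523, 0.1192, 0.0924]
tcp_rot: [-3.141, -0.0, 1.606]
ft_force: [-0.6, 1.6, -0.3]
grip_width: 0.0003
gripper_force: 0.0
```

```bash
python3 -c "
from h import *
print(go([*D(-.045,0),.0553]))"
```

```text
([-0.005, -0.001, 0.247], [-0.0, -0.0, -0.001])
```

jog_arm(rows=[-0.005, 0, 0, 0, 0, 0, 1, -0.005, 0, 0.08, 0, 0, 0, 1, -0.005, 0, 0.15, 0, 0, 0, 1, -0.005, 0, 0.2, 0, 0, 0, 1, -0.005, 0, 0.235, 0, 0, 0, 1, -0.005, 0, 0.25, 0, 0, 0, 1, -0.005, 0, 0.25, 0, 0, 0, 1, -0.005, 0, 0.25, 0, 0, 0, 1, -0.005, 0, 0.25, 0, 0, 0, 1])

```text
clock: 33.05
tool_pos: [0.5227, 0.119, 0.0552]
tcp_rot: [-3.141, 0.0, 1.607]
ft_force: [-6.1, -0.2, 8.7]
grip_width: 0.0004
gripper_force: 4.1
```

jog_arm(rows=[0, 0, 0, 0, 0, 0, 1, 0, 0, -0.1, 0, 0, 0, 1, 0, 0, -0.25, 0, 0, 0, 1, 0, 0, -0.25, 0, 0, 0, 1, 0, 0, -0.25, 0, 0, 0, 1])

```text
clock: 33.55
tool_pos: [0.5236, 0.1187, 0.0935]
tcp_rot: [3.14, -0.0, 1.607]
ft_force: [-0.4, 0.3, -0.7]
grip_width: 0.0006
gripper_force: 0.0
```

jog_arm(rows=[0.2, 0, 0, 0, 0, 0, 1, 0.45, 0, 0, 0, 0, 0, 1, 0.69, 0, 0, 0, 0, 0, 1, 0.69, 0, 0, 0, 0, 0, 1, 0.69, 0, 0, 0, 0, 0, 1])

```text
clock: 34.05
tool_pos: [0.5189, 0.2227, 0.0922]
tcp_rot: [-3.141, 0.0, 1.609]
ft_force: [-0.1, 0.7, -0.7]
grip_width: 0.0005
gripper_force: 0.0
```

```bash
python3 -c "
from h import *
print(go([*D(-.045,.104),.0553]))"
```

```text
([-0.002, 0.001, 0.246], [-0.001, 0.0, 0.001])
```

jog_arm(rows=[0, 0, 0, 0, 0, 0, 1, 0, 0, 0.08, 0, 0, 0, 1, 0, 0, 0.15, 0, 0, 0, 1, 0, 0, 0.2, 0, 0, 0, 1, 0, 0, 0.235, 0, 0, 0, 1, 0, 0, 0.25, 0, 0, 0, 1, 0, 0, 0.25, 0, 0, 0, 1, 0, 0, 0.25, 0, 0, 0, 1, 0, 0, 0.25, 0, 0, 0, 1])

```text
clock: 34.95
tool_pos: [0.5191, 0.2216, 0.0553]
tcp_rot: [-3.141, 0.001, 1.607]
ft_force: [-3.8, -5.3, 8.2]
grip_width: 0.0004
gripper_force: 4.2
```

jog_arm(rows=[0, 0, 0, 0, 0, 0, 1, 0, 0, -0.1, 0, 0, 0, 1, 0, 0, -0.35, 0, 0, 0, 1, 0, 0, -0.8, 0, 0, 0, 1, 0, 0, -0.8, 0, 0, 0, 1, 0, 0, -0.8, 0, 0, 0, 1, 0, 0, -0.8, 0, 0, 0, 1])

```text
clock: 35.65
tool_pos: [0.5194, 0.2222, 0.1756]
tcp_rot: [3.141, -0.0, 1.607]
ft_force: [-0.3, -0.5, -1.3]
grip_width: 0.0001
gripper_force: 0.0
```

jog_arm(rows=[-0.3, -0.3, 0, 0, 0, 0, 1, -0.6, -0.6, 0, 0, 0, 0, 1, -0.9, -0.6, 0, 0, 0, 0, 1, -0.9, -0.6, 0, 0, 0, 0, 1, -0.9, -0.6, 0, 0, 0, 0, 1, -0.9, -0.6, 0, 0, 0, 0, 1])

```text
clock: 36.25
tool_pos: [0.4342, 0.0842, 0.1748]
tcp_rot: [-3.141, -0.0, 1.607]
ft_force: [-0.2, 0.8, 0.0]
grip_width: 0.0003
gripper_force: 0.0
```

```bash
python3 -c "
from h import *
im=bot.read_camera('side');cv2.imwrite('pics/s8.png',im[200:440,100:420,::-1].repeat(2,0).repeat(2,1))
"
```

```text
(no output)
```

View pics/s8.png

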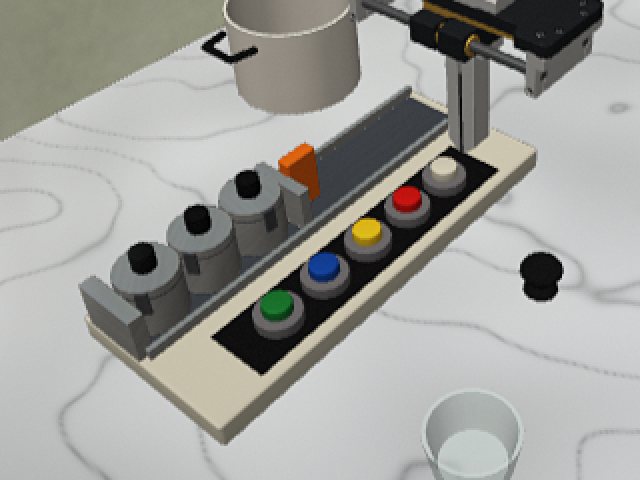

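The row is snug and upright, all keys are up, and the robot is clear. I'll hand in the job.

```bash
python3 -c "
from workcell import bot
print(bot.close_job())"
```

```text
the job is handed in; nothing more can be done
None
```

The job is handed in (no verdict was returned): all three dabbas stand upright and snug between jaw and stop, then white, blue, yellow and green were each pressed fully and let up; red, pot, ramekin and loose knob were left alone.

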